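# Turn a marquetry panel over and post it into the drying box

## Task

The inlaid wooden panel leans in its rack with the inlaid face turned down. Turn it over and post it along the sloping feed ramp of the drying box, inlaid face up, pushing it in until it is wholly inside and the sprung flap has shut behind it. Do not knock the glue bottle or the roll of tape out of place.

Things in the scene. Friction and masses are not known exactly. Their poses are not given: they have to be found in the camera images.
- panel_mid (a point): Centre of the loose dark wood panel, 100 (its x) by 70 (y) by 10 mm (z), 40 to 85 g. Its +z face bears a light wood inlay (border, star), the -z face is plain. At the start it leans in the rack 25 degrees from vertical, top edge nearer the robot; its +x points to the top edge, the inlaid face looks towards the robot and down. Its upper 50 mm stand free of the rack on both faces.
- rack: Fixed wooden rack holding the panel. Origin on the table, z up; +x is the way the panel leans, towards the robot. Panel's centre at x = -100, z = 67 mm. Base 100 mm wide, 10 thick, x = -160 to 20 mm. A sloping ledge carries the panel's lower edge between low cheeks 3 mm from its sides; a backrest supports the lower 48 mm of the inlaid face. Draw the panel out upward along its own slope.
- drybox: Fixed wooden drying box with clear cover, 126 mm deep (x), 92 wide (y), 230 high. Its front, with the flap and the feed ramp, faces away from the robot. Origin on the table under the middle of that front face, +x into the box, towards the robot, z up. The opening in the front face, closed by the flap, is 78 mm wide and reaches from the ramp (z = 108 mm) up to z = 210 mm.
- ramp (a point): Point on the ramp's upper surface, midway across, right under the flap (108 mm above the box's origin, axes as the box). The ramp, 78 mm wide between walls, descends along the box's +x, 55 degrees below horizontal. It starts 38 mm up-slope of this point, with side guides 12 mm high and free space beyond and under that upper end; inside it runs 114 mm down-slope to a foot stop.
- flap (a joint): Sprung aluminium flap, 74 wide, 104 mm high, hanging upright in the box's front face, hinged along its top edge, 213 mm above the box's origin. 0 rad = shut; swings only inward (positive, to 1.1) against a light spring (1 to 2 N at its lower edge) and shuts by itself. It normally holds the panel back on the ramp until pushed; the panel passing under it opens it by about 0.12 rad.
- glue_mid (a point): Middle of a standing white glue bottle, 56 mm in diameter, 130 mm high (bystander), loose.
- tape_mid (a point): Middle of a roll of tape lying flat, 90 mm in diameter, 48 mm high (bystander), loose.
Things that resemble listed ones, but are neither listed nor needed, are in the scene too. What is shaped like the part that bears panel_mid but purple is not meant.

How it is judged:
By the outcome, as a careful person would: the job done as asked, in the order asked, and still so for the second after the job is handed in, with the robot touching nothing.
It also fails if it takes over 51 s, if anything falls off the work surface, if the arm or the gripper's body presses on something with over 40 N, if the wrist force passes 120 N, or if a joint passes its speed limit or range.

## Robot

A 6-joint arm with a two-finger parallel gripper is mounted at the origin on the work surface. World frame = base frame: x ahead of the robot, y to its left, z up, the work surface at z = 0. Lengths are in m, angles in rad, forces in N, time in s.
With the tool pointing down it reaches from about 0.25 to 0.725 m from the base axis. Payload 4 kg.
Tool frame: the origin (TCP) lies on the centre line of the jaws, within the pads' length; the fingertips stand 17 mm ahead of it and the grasp point (between the pads) lies 2 mm behind it; z points along the fingers, y is the line along which they close (so a half turn about z gives the same grasp; the last joint's range is limited). The gripper opens to 85 mm and grips with 20 to 120 N. Pads are 22 mm wide; open, the fingers measure 114 mm over their backs; the gripper's body (76 mm by 85 mm) begins 54 mm behind the grasp point. The pads swing forward as they close: fully open they stand 13 mm farther back than shut.
Start: joints at [1.254, 0.241, 0.005, 1.335, 0, 1.571], TCP at [0.156, 0.475, 0.248] pointing down, gripper open.
Joint ranges: [-2.72, 2.72], [-1.05, 1.87], [-1.09, 1.28], [-1.99, 2.15], [-1.42, 1.44], [-3.14, 3.14]. Speed limits (rad/s): [2.79, 2.79, 3.14, 3.14, 3.14, 3.14].

## Interface

Orientations are given as a unit quaternion [x, y, z, w].
In Python, from workcell import bot, camera, get_calibration gives the robot as it stands.
- The arm moves only by the tool apply_moves, never from a script. Its argument "steps" is a list of rows, each a list of 3 entries, a list of its own where there are three numbers: the shift along the tool's x, y, z as a fraction of full scale, then the turn, a rotation vector about the tool's x, y, z as a fraction of full scale, then the opening, from 0 (shut) to 1 (fully open). A call has exactly 8 rows; each row shifts and turns the commanded pose from where the row before left it, along the tool's axes as they then stand; what a row does not reach is not made up. Full scale, the value 1, is 20 cm for a shift and pi rad for a turn. A row lasts 1/12 s, in which the tool goes at most 41.7 mm and 7.16 degrees, less where a joint would pass 70% of its speed; a pose out of reach is approached as far as the arm can. A call with a number of a shift or a turn outside -1 to 1 is refused whole. A call with a gripper value outside its range is refused whole. The fingers move at their own pace and stop on an object; the grip force is fixed at half the most. Time passes only in rows, so rows that do not move let the fingers close, or fill a call up. It gives the time, the measured TCP pose, the force, the opening and the grip force at its end, in the units of the state.
- bot.get_obs(): the state, without advancing time (a new reading comes with each control period).
- camera(name): name is "scene" or "top" or "wrist"; returns (picture, depth): 400x640x3 uint8, red, green, blue; 400x640 float32, m along the optical axis (not along the pixel's ray), 0 where there is no reading.
- get_calibration(name): a dict with "fov_y" (degrees; the focal length in pixels is half the picture's height over the tangent of half this angle, whatever the lens; pixels are square), "cx", "cy" (the principal point, pixels), "rvec" (rotation vector, rad) and "tvec" (3), from world to camera coordinates, as OpenCV has them. Camera axes: x right, y down, z forward; pixel columns grow to the right and rows downward; lengths in m; the calibration is good to about 2 mm. A picture is of the moment at which its call begins: read the wrist's pose just before it. get_calibration takes no time and is no camera call; for the wrist camera it gives the pose at the moment of the call.
- bot.job_done(): hands the job in; it is judged then, once.
The state is a dict: "clock": time; "joint_pos": joint angles; "joint_vel": joint speeds; "tau": joint torques, N m; "eef_pos": TCP position; "tool_rot": TCP orientation; "ft_force": force on the tool from outside, world axes, zero at the start; "ft_torque": the same for the moment, N m; "grip_width": finger opening in m; "grasp_force": force on a finger pad.
Only numpy, scipy, OpenCV 4.12 (cv2) and the standard library are available. Lean on these libraries where they do the work, as an engineer would, in place of code of your own. Each camera call takes 0.05 s, during which the arm holds its last target. There are 200 camera calls.

## Working session

There is one attempt and no reset: what is moved stays moved. The work goes in short steps, Python scripts to look and compute and a tool call to move; the robot and the scene stay as the last step left them, time stands still between calls to the robot, and variables do not carry over. Pictures are saved under pics/ and viewed, at most 12 in all, crops included, and the job is handed in when it is done.

Besides the shell and the picture viewer there is one more tool, called after "Call:" as name([rows], argument=value, ...), one row to a line, values as JSON. apply_moves: Moves the arm, as the interface text tells. Its arguments: {"type":"object","properties":{"steps":{"type":"array"}},"required":["steps"]}

```bash
mkdir -p pics; ls; cat > h.py <<'E'
import numpy as np, cv2
from scipy.spatial.transform import Rotation as R
from workcell import bot, camera, get_calibration
def cal(n):
    c=get_calibration(n); f=200/np.tan(np.radians(c['fov_y'])/2)
    return f,c['cx'],c['cy'],R.from_rotvec(np.ravel(c['rvec'])).as_matrix(),np.ravel(c['tvec'])
def world(n,d):
    f,cx,cy,Rm,t=cal(n); v,u=np.mgrid[:400,:640]
    P=np.stack([(u-cx)/f*d,(v-cy)/f*d,d],-1)
    return (P-t)@Rm
E
python3 - <<'E'
from h import *
o=bot.get_obs(); print({k:np.round(v,3) for k,v in o.items()})
for n in('scene','top'):
    c,d=camera(n); cv2.imwrite(f'pics/{n}0.png',cv2.resize(c[:,:,::-1],(800,500))); np.savez(f'{n}0.npz',c=c,d=d,w=world(n,d))
E
```

```text
pics
{'clock': np.float64(0.0), 'joint_pos': array([1.254, 0.241, 0.004, 1.335, 0.   , 1.571]), 'joint_vel': array([-0.   , -0.001,  0.   ,  0.003,  0.001,  0.   ]), 'tau': array([ 0.0000e+00, -3.7232e+01,  2.5241e+01,  1.7000e-02,  0.0000e+00,
        0.0000e+00]), 'eef_pos': array([0.156, 0.475, 0.247]), 'tool_rot': array([ 0.158,  0.987, -0.001, -0.   ]), 'ft_force': array([ 0.36 , -0.716, -1.5  ]), 'ft_torque': array([ 0.038, -0.003,  0.016]), 'grasp_force': np.float64(0.0), 'grip_width': np.float64(0.085)}
```

View pics/scene0.png

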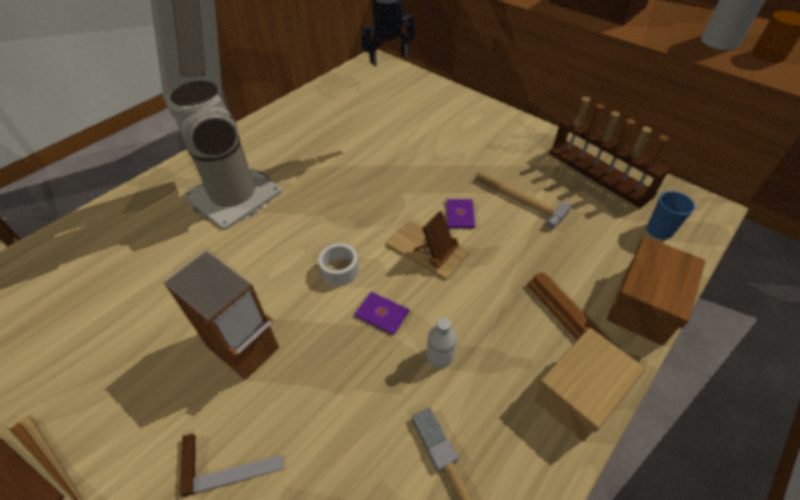

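View pics/top0.png

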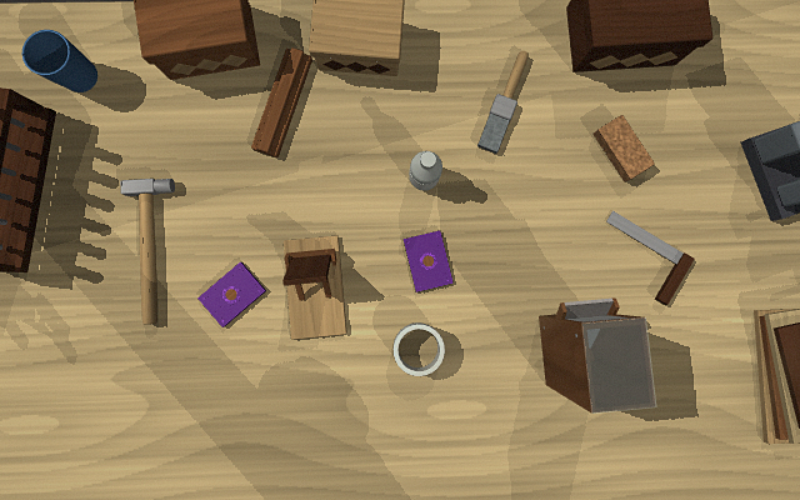

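The scene shows the rack and panel at about (440,240), and the drying box at (225,310) with its flap facing away from the robot. In the top view the rack base is at (286–349,236–339), the panel at (310,268), the box at (598,355), the bottle at (427,170) and the tape at (419,350).

```bash
python3 - <<'E'
from h import *
D=np.load('top0.npz'); w=D['w']; d=D['d']
def reg(x0,x1,y0,y1,z0,z1):
    m=np.zeros(d.shape,bool); m[int(y0*.8):int(y1*.8),int(x0*.8):int(x1*.8)]=1
    return w[m&(d>0)&(w[...,2]>z0)&(w[...,2]<z1)]
def rect(P):
    r=cv2.minAreaRect((P[:,:2]*1000).astype(np.float32)); return np.round(r[0],1),np.round(r[1],1),round(r[2],1),np.round(P[:,2].mean(),4),len(P)
print('rackbase',rect(reg(275,360,225,345,.005,.015)))
print('panel',rect(reg(275,345,240,290,.075,.2)), )
P=reg(275,345,240,290,.06,.2);c=P.mean(0);print(c,np.linalg.svd(P-c,full_matrices=False)[1:])
print(P.min(0),P.max(0))
print('table z',np.median(w[300:330,200:300,2]))
print('boxtop',rect(reg(520,670,290,420,.222,.24)))
for z in(.14,.16,.18,.2,.22): 
  Q=reg(530,670,285,430,z,z+.01); print(z,len(Q),Q.min(0) if len(Q) else'',Q.max(0) if len(Q) else '')
print('glue',rect(reg(400,450,140,200,.03,.2)),'tape',rect(reg(385,455,315,385,.04,.06)))
print('purple',rect(reg(395,460,225,300,.005,.03)))
E
```

```text
rackbase (array([532.7, 182.4]), array([189.9, 135.4]), 4.0, np.float64(0.0099), 2445)
panel (array([545.7, 193.5]), array([27.9, 70. ]), 3.9, np.float64(0.1011), 428)
[0.54774944 0.1927835  0.09504322] (array([0.47127348, 0.44734651, 0.05355086]), array([[ 0.13221918, -0.98203077, -0.13466123],
       [-0.473212  , -0.18190941,  0.86196251],
       [-0.87096986, -0.05024467, -0.48876065]]))
[0.52960983 0.15785827 0.06033343] [0.56733802 0.22862156 0.11767638]
table z -0.00011792962097679366
boxtop (array([ 402.9, -265.2]), array([126.5,  93.8]), 3.6, np.float64(0.2296), 3870)
0.14 164 [ 0.33667592 -0.30617294  0.14002942] [ 0.49002823 -0.21471064  0.14999803]
0.16 136 [ 0.33799448 -0.30624057  0.1600232 ] [ 0.46839767 -0.2149383   0.16994515]
0.18 136 [ 0.33762043 -0.3007002   0.1800082 ] [ 0.46744138 -0.21512783  0.18998475]
0.2 134 [ 0.3376882  -0.30523365  0.20021892] [ 0.468393   -0.21546695  0.20996711]
0.22 2291 [ 0.3379064  -0.31474279  0.22007233] [ 0.46781464 -0.2149306   0.22999903]
glue (array([725.8, -11.5]), array([55.1, 54.2]), 86.6, np.float64(0.0929), 625) tape (array([412.9,   7.7]), array([86.9, 88.2]), 88.5, np.float64(0.0474), 511)
purple (array([569.7, -18.8]), array([99.8, 78.2]), 12.4, np.float64(0.0101), 1333)
```

```bash
cat >> h.py <<'E'
k=np.array([0,0,1.])
def uv(a): a=np.radians(a); return np.array([np.cos(a),np.sin(a),0])
def frame(z,y): return np.stack([np.cross(y,z),y,z],1)
yr,yb=3.9,3.6
ur,ub=uv(yr),uv(yb); s,c=np.sin,np.cos; r=np.radians
Xp=-s(r(25))*ur+c(r(25))*k      # panel x in rack
mr=c(r(25))*ur+s(r(25))*k       # plain face normal
Rg=frame(-Xp,mr)
dn=-c(r(55))*ub-s(r(55))*k      # down-slope
nb=-s(r(55))*ub+c(r(55))*k      # ramp normal (up)
Ri=frame(dn,-nb)
def plan(p,Rt,n,p0=None,R0=None):
    """constant tool-frame step, n rows, in units of the tool"""
    if p0 is None:
        o=bot.get_obs(); p0=o['eef_pos']; R0=R.from_quat(o['tool_rot']).as_matrix()
    w=R.from_matrix(R0.T@Rt).as_rotvec()/n
    A=sum(R0@R.from_rotvec(w*i).as_matrix() for i in range(n))
    d=np.linalg.solve(A,np.asarray(p)-p0)
    print('rows',n,'shift',np.round(d/.2,4),'turn',np.round(w/np.pi,4),'| mm',np.linalg.norm(d)*1e3,'deg',np.degrees(np.linalg.norm(w)))
E
python3 - <<'E'
from h import *
D=np.load('top0.npz'); w=D['w']
m=np.zeros(w.shape[:2],bool); m[192:232,220:276]=1
P=w[m&(w[...,2]>.07)&(w[...,2]<.108)]
off=P@mr; h,e=np.histogram(off,8); print(h,np.round(e,4))
t=np.cross(k,ur); o=np.median(off); Q=P[abs(off-o)<.004]; print(len(Q),Q@t@np.ones(len(Q))/len(Q),(Q@t).min(),(Q@t).max())
lat=((Q@t).min()+(Q@t).max())/2; o=np.median(Q@mr)
# fit normal
c0=Q.mean(0);v=np.linalg.svd(Q-c0,full_matrices=False)[2];print(v[2],mr, v[0])
# centre: m.C=o-.005, z=.067
a=((o-.005)-s(r(25))*.067)/c(r(25)); C=a*ur+lat*t+.067*k; print('C',C,'origin',C+.1*(-1)*ur*1)
np.save('C.npy',C)
f=np.array([.4658,-.2612,.108])
# box corners check
B=w[...,:3][(w[...,2]>.227)&(w[...,2]<.233)&(w[...,1]<-.2)&(w[...,1]>-.33)&(w[...,0]>.33)&(w[...,0]<.48)]
rc=cv2.minAreaRect((B[:,:2]*1000).astype(np.float32));print(rc)
g=C+.045*Xp; print('grasp',g)
pre=g+.10*Xp
plan(pre,Rg,16)
E
```

```text
[  2   2   3   1   3   3  89 163] [0.5387 0.5401 0.5416 0.543  0.5444 0.5458 0.5472 0.5486 0.5501]
257 0.15552097073102686 0.12089144445859672 0.19050782194257523
[0.90475894 0.05783583 0.421979  ] [0.90420903 0.06164279 0.42261826] [-0.06177611  0.99808059 -0.00434224]
C [0.55696252 0.19403092 0.067     ] origin [0.45719409 0.18722939 0.067     ]
((402.9072265625, -265.1901550292969), (126.50419616699219, 93.82190704345703), 3.6225602626800537)
grasp [0.53798874 0.19273742 0.10778385]
rows 16 shift [-0.1431  0.021   0.0267] turn [-0.0077 -0.0051  0.0232] | mm 29.412889151283863 deg 4.494585235679688
```

Call:
apply_moves([
  [[-0.143, 0.021, 0.027], [-0.0077, -0.0051, 0.0232], 0.6],
  [[-0.143, 0.021, 0.027], [-0.0077, -0.0051, 0.0232], 0.6],
  [[-0.143, 0.021, 0.027], [-0.0077, -0.0051, 0.0232], 0.6],
  [[-0.143, 0.021, 0.027], [-0.0077, -0.0051, 0.0232], 0.6],
  [[-0.143, 0.021, 0.027], [-0.0077, -0.0051, 0.0232], 0.6],
  [[-0.143, 0.021, 0.027], [-0.0077, -0.0051, 0.0232], 0.6],
  [[-0.143, 0.021, 0.027], [-0.0077, -0.0051, 0.0232], 0.6],
  [[-0.143, 0.021, 0.027], [-0.0077, -0.0051, 0.0232], 0.6],
])

```text
clock: 0.77
eef_pos: [0.3675, 0.3814, 0.2168]
tool_rot: [0.435, 0.893, 0.084, 0.078]
ft_force: [0.3, 0.2, -0.3]
grip_width: 0.051
grasp_force: 0.0
```

Call:
apply_moves([
  [[-0.143, 0.021, 0.027], [-0.0077, -0.0051, 0.0232], 0.6],
  [[-0.143, 0.021, 0.027], [-0.0077, -0.0051, 0.0232], 0.6],
  [[-0.143, 0.021, 0.027], [-0.0077, -0.0051, 0.0232], 0.6],
  [[-0.143, 0.021, 0.027], [-0.0077, -0.0051, 0.0232], 0.6],
  [[-0.143, 0.021, 0.027], [-0.0077, -0.0051, 0.0232], 0.6],
  [[-0.143, 0.021, 0.027], [-0.0077, -0.0051, 0.0232], 0.6],
  [[-0.143, 0.021, 0.027], [-0.0077, -0.0051, 0.0232], 0.6],
  [[-0.143, 0.021, 0.027], [-0.0077, -0.0051, 0.0232], 0.6],
])

```text
clock: 1.43
eef_pos: [0.4965, 0.1894, 0.1972]
tool_rot: [0.668, 0.712, 0.16, 0.147]
ft_force: [0.4, -0.7, -0.1]
grip_width: 0.0512
grasp_force: 0.0
```

```bash
python3 - <<'E'
from h import *
o=bot.get_obs(); print(np.round(o['eef_pos'],4),np.round(o['joint_pos'],3),o['clock'],o['ft_force'])
c,d=camera('wrist'); cv2.imwrite('pics/w1.png',c[:,:,::-1])
C=np.load('C.npy'); plan(C+.045*Xp,Rg,8)
E
```

```text
[0.4965 0.1894 0.1972] [ 0.448  0.061 -0.448  0.651 -0.156  1.922] 1.4333 [ 0.36066686 -0.66691674 -0.09254205]
rows 8 shift [0.0031 0.0007 0.061 ] turn [ 0.      0.0002 -0.0004] | mm 12.216150475311018 deg 0.07297286245642448
```

View pics/w1.png

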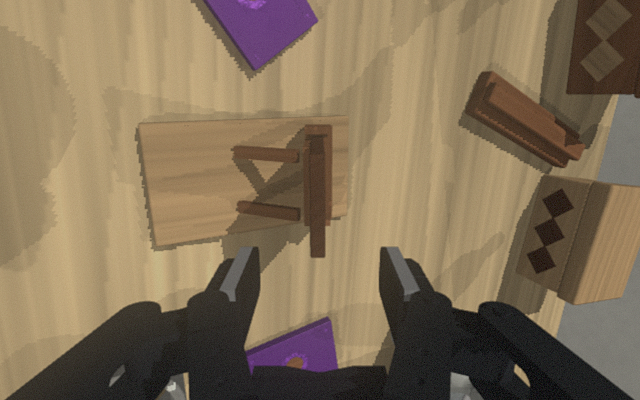

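The wrist view has the panel's top edge at columns 311–325, centred between the fingertips (259 and 382), so I descend and grip.

Call:
apply_moves([
  [[0.003, 0.001, 0.061], [0, 0, 0], 0.6],
  [[0.003, 0.001, 0.061], [0, 0, 0], 0.6],
  [[0.003, 0.001, 0.061], [0, 0, 0], 0.6],
  [[0.003, 0.001, 0.061], [0, 0, 0], 0.6],
  [[0.003, 0.001, 0.061], [0, 0, 0], 0.6],
  [[0.003, 0.001, 0.061], [0, 0, 0], 0.6],
  [[0.003, 0, 0.061], [0, 0, 0], 0.6],
  [[0.003, 0, 0.061], [0, 0, -0.001], 0.6],
])

```text
clock: 2.15
eef_pos: [0.5379, 0.1989, 0.1087]
tool_rot: [0.665, 0.715, 0.159, 0.147]
ft_force: [-0.5, -0.4, -0.3]
grip_width: 0.051
grasp_force: 0.0
```

Call:
apply_moves([
  [[0, 0, 0], [0, 0, 0], 0],
  [[0, 0, 0], [0, 0, 0], 0],
  [[0, 0, 0], [0, 0, 0], 0],
  [[0, 0, 0], [0, 0, 0], 0],
  [[0, 0, 0], [0, 0, 0], 0],
  [[0, 0, 0], [0, 0, 0], 0],
  [[0, 0, 0], [0, 0, 0], 0],
  [[0, 0, 0], [0, 0, 0], 0],
])

```text
clock: 2.82
eef_pos: [0.5382, 0.199, 0.1104]
tool_rot: [0.665, 0.714, 0.16, 0.147]
ft_force: [-3.5, 0.1, 4.2]
grip_width: 0.0088
grasp_force: 60.1
```

```bash
cat >> h.py <<'E'
RP=np.array([.4658,-.2612,.108])
E
python3 - <<'E'
from h import *
o=bot.get_obs(); print(np.round(o['eef_pos'],4),np.round(o['joint_pos'],3),o['clock'],o['ft_force'],o['grip_width'],o['grasp_force'])
C=np.load('C.npy')
Rn=R.from_quat(o['tool_rot']).as_matrix(); rel=Rn.T@(C-o['eef_pos']); print('C in tool mm',rel*1e3, 'rot err',R.from_matrix(Rn.T@Rg).as_rotvec()*57.3)
np.save('rel.npy',rel)
c,d=camera('wrist'); cv2.imwrite('pics/w2.png',c[:,:,::-1])
E
```

```text
[0.5382 0.199  0.1104] [ 0.427  0.248 -0.486  0.421 -0.146  1.896] 2.8167 [-3.47506801  0.08799209  4.16765612] 0.008782262301186236 60.14056384563446
C in tool mm [-6.38984425 -1.80644537 47.03822273] rot err [ 0.12785644 -0.21325734  0.12768448]
```

View pics/w2.png

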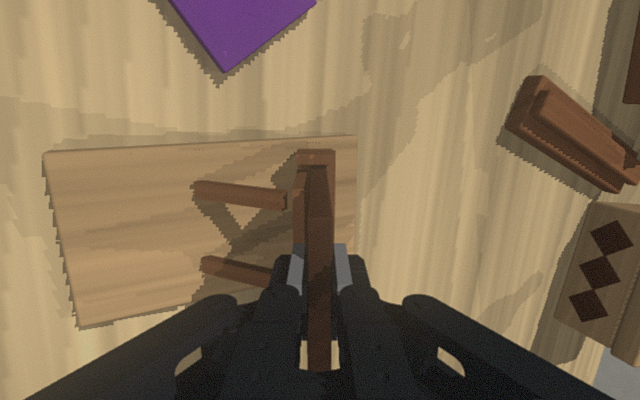

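Panel edge gripped near columns 300–335 with 8.8 mm opening. Lifting along its slope.

Call:
apply_moves([
  [[0, 0, -0.04], [0, 0, 0], 0],
  [[0, 0, -0.08], [0, 0, 0], 0],
  [[0, 0, -0.1], [0, 0, 0], 0],
  [[0, 0, -0.1], [0, 0, 0], 0],
  [[0, 0, -0.1], [0, 0, 0], 0],
  [[0, 0, -0.1], [0, 0, 0], 0],
  [[0, 0, -0.08], [0, 0, 0], 0],
  [[0, 0, 0], [0, 0, 0], 0],
])

```text
clock: 3.53
eef_pos: [0.4881, 0.1957, 0.2224]
tool_rot: [0.665, 0.714, 0.162, 0.148]
ft_force: [-0.3, 0.5, -0.6]
grip_width: 0.0088
grasp_force: 59.5
```

```bash
cat >> h.py <<'E'
def tcp(sl,hgt,rel):  # panel centre at slope sl, centre height hgt above ramp
    return RP+dn*sl+nb*hgt-Ri@rel
E
python3 - <<'E'
from h import *
o=bot.get_obs(); print(np.round(o['eef_pos'],4),np.round(o['joint_pos'],3),o['clock'],o['ft_force'],o['grip_width'],o['grasp_force'])
rel=np.load('rel.npy'); rel[1]=0; np.save('rel.npy',rel)
g=tcp(-.125,.012,rel); print(g); plan(g,Ri,24)
plan(tcp(-.1,.008,rel),Ri,24)
E
```

```text
[0.4881 0.1957 0.2224] [ 0.47   0.024 -0.417  0.715 -0.163  1.935] 3.5333 [-0.25342218  0.45002302 -0.55075212] 0.008765156450312266 59.46914613246918
[ 0.5540707  -0.249244    0.25580838]
rows 24 shift [-0.0934  0.0074 -0.0081] turn [ 0.014  -0.0001  0.0001] | mm 18.803450648768553 deg 2.517134878565345
rows 24 shift [-0.0934  0.0052 -0.003 ] turn [ 0.014  -0.0001  0.0001] | mm 18.71695620885569 deg 2.517134878565345
```

Call:
apply_moves([
  [[-0.093, 0.0074, -0.008], [0.014, 0, 0], 0],
  [[-0.093, 0.0074, -0.008], [0.014, 0, 0], 0],
  [[-0.093, 0.0074, -0.008], [0.014, 0, 0], 0],
  [[-0.093, 0.0074, -0.008], [0.014, 0, 0], 0],
  [[-0.093, 0.0074, -0.008], [0.014, 0, 0], 0],
  [[-0.093, 0.0074, -0.008], [0.014, 0, 0], 0],
  [[-0.093, 0.0074, -0.008], [0.014, 0, 0], 0],
  [[-0.093, 0.0074, -0.008], [0.014, 0, 0], 0],
])

```text
clock: 4.2
eef_pos: [0.5058, 0.046, 0.2329]
tool_rot: [0.681, 0.731, 0.031, 0.028]
ft_force: [0.8, 0.1, -0.8]
grip_width: 0.0087
grasp_force: 59.5
```

Call:
apply_moves([
  [[-0.093, 0.0074, -0.008], [0.014, 0, 0], 0],
  [[-0.093, 0.0074, -0.008], [0.014, 0, 0], 0],
  [[-0.093, 0.0074, -0.008], [0.014, 0, 0], 0],
  [[-0.093, 0.0074, -0.008], [0.014, 0, 0], 0],
  [[-0.093, 0.0074, -0.008], [0.014, 0, 0], 0],
  [[-0.093, 0.0074, -0.008], [0.014, 0, 0], 0],
  [[-0.093, 0.0074, -0.008], [0.014, 0, 0], 0],
  [[-0.093, 0.0074, -0.008], [0.014, 0, 0], 0],
])

```text
clock: 4.87
eef_pos: [0.5294, -0.1016, 0.2441]
tool_rot: [0.675, 0.725, -0.097, -0.092]
ft_force: [-0.5, -0.3, -0.5]
grip_width: 0.009
grasp_force: 59.4
```

```bash
python3 - <<'E'
from h import *
o=bot.get_obs(); print(np.round(o['eef_pos'],4),np.round(o['joint_pos'],3),o['clock'],o['ft_force'],o['grip_width'],o['grasp_force'])
rel=np.load('rel.npy')
g=tcp(-.125,.012,rel); print(g); plan(g,Ri,8)
c,d=camera('scene'); cv2.imwrite('pics/s2.png',cv2.resize(c[120:360,80:400,::-1],(800,600))); 
E
```

```text
[ 0.5294 -0.1016  0.2441] [-0.159  0.533  0.391  1.691 -0.058  1.348] 4.8667 [-0.45038548 -0.33024172 -0.52043411] 0.008964270441907701 59.449424743652344
[ 0.5540707  -0.249244    0.25580838]
rows 8 shift [-0.0931  0.0054 -0.0106] turn [0.0136 0.0001 0.0003] | mm 18.770311879078854 deg 2.4523614543694015
```

View pics/s2.png

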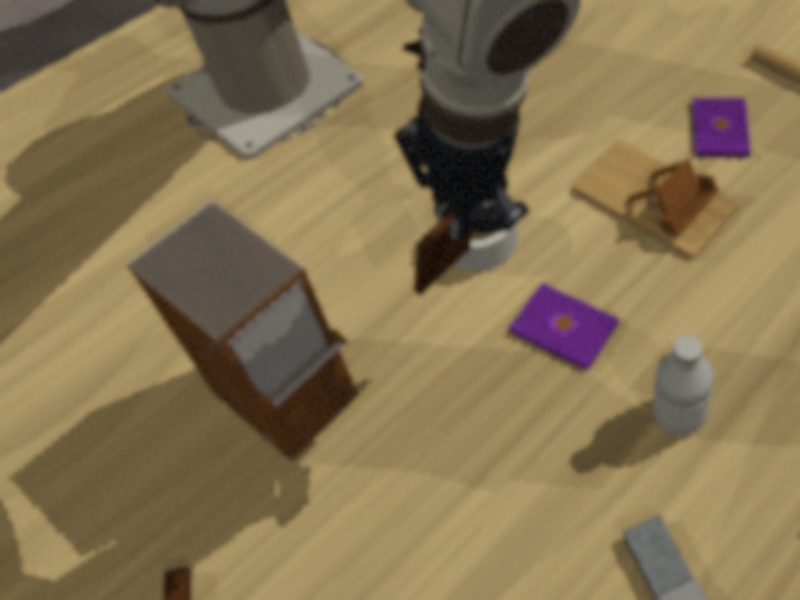

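The picture shows the panel held, tilting correctly, clear of the tape, with the box ahead at about (250,330). Continuing.

Call:
apply_moves([
  [[-0.093, 0.0054, -0.0106], [0.0136, 0, 0.0003], 0],
  [[-0.093, 0.0054, -0.0106], [0.0136, 0, 0.0003], 0],
  [[-0.093, 0.0054, -0.0106], [0.0136, 0, 0.0003], 0],
  [[-0.093, 0.0054, -0.0106], [0.0136, 0, 0.0003], 0],
  [[-0.093, 0.0054, -0.0106], [0.0136, 0, 0.0003], 0],
  [[-0.093, 0.0054, -0.0106], [0.0136, 0, 0.0003], 0],
  [[-0.093, 0.0054, -0.0106], [0.0136, 0, 0.0003], 0],
  [[-0.093, 0.0054, -0.0106], [0.0136, 0, 0.0003], 0],
])

```text
clock: 5.58
eef_pos: [0.5336, -0.2444, 0.2374]
tool_rot: [0.654, 0.7, -0.214, -0.192]
ft_force: [0.6, 0.3, -1.5]
grip_width: 0.0087
grasp_force: 59.4
```

```bash
python3 - <<'E'
from h import *
c,d=camera('wrist'); cv2.imwrite('pics/w3.png',c[:,:,::-1]); np.savez('w3.npz',d=d,w=world('wrist',d))
o=bot.get_obs(); print(np.round(o['eef_pos'],4),np.round(o['joint_pos'],3),o['clock'],o['ft_force'],o['grip_width'],o['grasp_force'])
rel=np.load('rel.npy')
print(R.from_matrix(R.from_quat(o['tool_rot']).as_matrix().T@Ri).as_rotvec()*57.3)
plan(tcp(-.1,.008,rel),Ri,8)
plan(tcp(-.05,.0065,rel),Ri,8)
c,d=camera('top'); np.savez('top1.npz',d=d,w=world('top',d)); cv2.imwrite('pics/t1.png',cv2.resize(c[200:350,400:600,::-1],(800,600)))
E
```

```text
[ 0.5309 -0.2469  0.2351] [-0.326  0.913  0.936  2.145 -0.224  1.243] 5.6333 [-0.91815276 -0.80568954 -2.87022649] 0.008710265577458385 59.40007209777832
[ 1.16206146  0.70832855 -0.05762035]
rows 8 shift [-0.0024  0.0069 -0.0031] turn [ 0.0008  0.0005 -0.    ] | mm 1.5800788636367455 deg 0.17025545874566592
rows 8 shift [-0.0022  0.0074  0.0282] turn [ 0.0008  0.0005 -0.    ] | mm 5.845520833412829 deg 0.17025545874566592
```

View pics/w3.png

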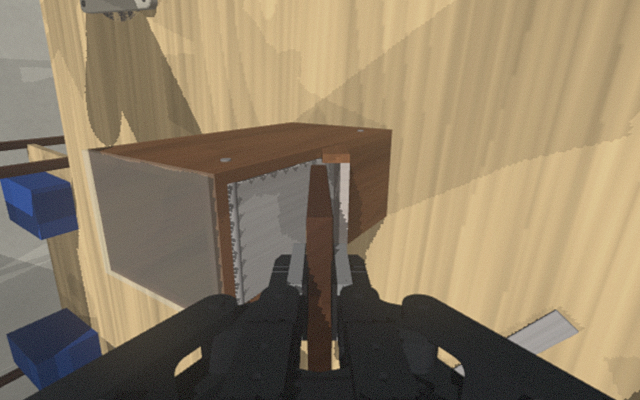

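View pics/t1.png

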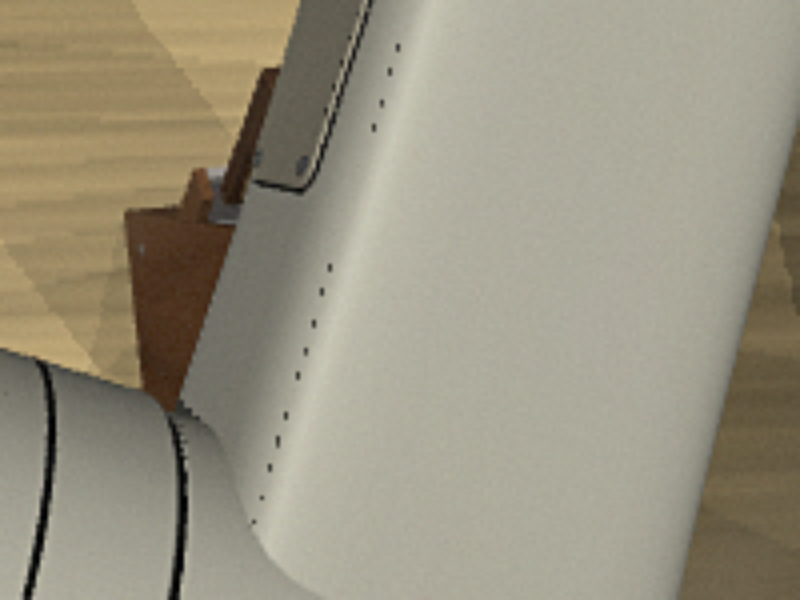

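j4 is at its end, so the pose fell 20 mm short. The panel (columns 305–330, edge at row 165) is at the ramp mouth. I'll check lateral fit and fit the arm's kinematics from the depth and poses.

```bash
python3 - <<'E'
from h import *
W=np.load('w3.npz')['w']; tb=np.cross(k,ub)
q=W-RP
L=q@tb; X=-(q@ub); S=q@dn; N=q@nb
for v,u in [(168,318),(180,318),(200,318),(172,310),(157,337),(160,345),(175,344),(190,344),(145,300),(140,350),(200,370),(180,260),(220,280),(180,222),(250,222)]:
    print((v,u),'lat %.1f X %.1f Z %.1f s %.1f n %.1f'%(L[v,u]*1e3,X[v,u]*1e3,q[v,u,2]*1e3+108,S[v,u]*1e3,N[v,u]*1e3))
T=np.load('top1.npz')['w']-RP
for v in (52,55,60,65): # panel rows in crop/4+200
    pass
for (cx,cy) in [(262,90),(250,130),(235,180),(200,180),(192,205),(225,212),(215,185)]:
    p=T[200+cy//4,400+cx//4]; print((cx,cy),'lat %.1f X %.1f Z %.1f s %.1f n %.1f'%tuple(1e3*np.array([p@tb,-p@ub,p[2]+.108,p@dn,p@nb])))
o=bot.get_obs(); rel=np.load('rel.npy'); Rn=R.from_quat(o['tool_rot']).as_matrix(); p=o['eef_pos']+Rn@rel-RP
print('C lat,s,n',p@tb,p@dn,p@nb,o['joint_pos'],o['clock'])
E
```

```text
(168, 318) lat 37.6 X -18.8 Z 165.7 s -58.1 n 17.8
(180, 318) lat 37.9 X -35.3 Z 190.2 s -87.5 n 18.3
(200, 318) lat 38.5 X -55.4 Z 219.9 s -123.5 n 18.9
(172, 310) lat 36.7 X -18.7 Z 173.9 s -64.7 n 22.5
(157, 337) lat 39.4 X -15.1 Z 138.0 s -33.3 n 4.8
(160, 345) lat 83.9 X -135.3 Z 338.1 s -266.1 n 21.2
(175, 344) lat 27.3 X -19.2 Z 135.5 s -33.5 n 0.0
(190, 344) lat 16.7 X -19.1 Z 135.0 s -33.1 n -0.2
(145, 300) lat 43.2 X 20.7 Z 130.6 s -6.6 n 29.9
(140, 350) lat 42.5 X 5.2 Z 84.3 s 22.4 n -9.3
(200, 370) lat -19.7 X 5.9 Z 41.1 s 58.2 n -33.6
(180, 260) lat 31.9 X 5.9 Z 189.5 s -63.4 n 51.5
(220, 280) lat 2.1 X 5.5 Z 173.4 s -50.4 n 42.0
(180, 222) lat 38.2 X 4.8 Z 218.4 s -87.6 n 67.2
(250, 222) lat 0.6 X 4.9 Z 222.2 s -90.7 n 69.6
(262, 90) lat 38.3 X -63.4 Z 228.5 s -135.1 n 17.2
(250, 130) lat 38.5 X -45.6 Z 207.6 s -107.7 n 19.7
(235, 180) lat 37.5 X -20.9 Z 173.9 s -66.0 n 20.7
(200, 180) lat 42.2 X -20.3 Z 140.2 s -38.0 n 1.8
(192, 205) lat 43.7 X -8.1 Z 127.7 s -20.8 n 4.6
(225, 212) lat 21.7 X -1.2 Z 108.1 s -0.8 n -0.9
(215, 185) lat 33.5 X -17.3 Z 130.7 s -28.5 n -1.1
C lat,s,n 0.005048438287979105 -0.09596015764245738 0.01820704813379514 [-0.32464426  0.9109741   0.93570103  2.14586256 -0.22138946  1.24349751] 5.6833
```

```bash
cat >> h.py <<'E'
tb=np.cross(k,ub)
def incl(a):
    d=-c(r(a))*ub-s(r(a))*k; n=-s(r(a))*ub+c(r(a))*k
    return d,n,frame(d,-n)
def lead(sl,n,a,rel):
    d,nn,Ra=incl(a); C=RP+dn*sl+nb*n-.05*d+.005*nn
    return C-Ra@rel,Ra
E
python3 - <<'E'
from h import *
rel=np.load('rel.npy'); rel[0]-=.001; np.save('rel.npy',rel)
p,Ra=lead(-.03,.004,61,rel); plan(p,Ra,8)
p2,_=lead(.04,.003,61,rel); plan(p2,Ra,16,p,Ra)
E
```

```text
rows 8 shift [-0.0028 -0.0005  0.0106] turn [-0.0033  0.0004 -0.    ] | mm 2.192149136691941 deg 0.5969615612843842
rows 16 shift [-0.     -0.002   0.0218] turn [0. 0. 0.] | mm 4.37544640579678 deg 0.0
```

Call:
apply_moves([
  [[-0.003, -0.0005, 0.005], [-0.0033, 0.0004, 0], 0],
  [[-0.003, -0.0005, 0.01], [-0.0033, 0.0004, 0], 0],
  [[-0.003, -0.0005, 0.0115], [-0.0033, 0.0004, 0], 0],
  [[-0.003, -0.0005, 0.0115], [-0.0033, 0.0004, 0], 0],
  [[-0.003, -0.0005, 0.0115], [-0.0033, 0.0004, 0], 0],
  [[-0.003, -0.0005, 0.0115], [-0.0033, 0.0004, 0], 0],
  [[-0.003, -0.0005, 0.0115], [-0.0033, 0.0004, 0], 0],
  [[-0.0015, -0.0005, 0.0115], [-0.0033, 0.0004, 0], 0],
])

```text
clock: 6.35
eef_pos: [0.5238, -0.2481, 0.2264]
tool_rot: [0.663, 0.707, -0.18, -0.167]
ft_force: [0.4, 0.5, -0.9]
grip_width: 0.0086
grasp_force: 59.5
```

```bash
cat > st.py <<'E'
from h import *
import sys
def state():
    o=bot.get_obs(); rel=np.load('rel.npy'); Rn=R.from_quat(o['tool_rot']).as_matrix()
    p=o['eef_pos']+Rn@(rel+[0,.005,.05])-RP  # lead lower corner
    t=o['eef_pos']+Rn@[0,0,.017]-RP
    print('lead lat,s,n',np.round(1e3*np.array([p@tb,p@dn,p@nb]),1),'tip',np.round(1e3*np.array([t@tb,t@dn,t@nb]),1))
    print('tilt',np.degrees(np.arcsin(-Rn[2,2])),'j',np.round(o['joint_pos'],3),'F',np.round(o['ft_force'],1),o['grip_width'],o['clock'])
E
python3 - <<'E'
from st import *
state(); rel=np.load('rel.npy')
p2,Ra=lead(.04,.003,61,rel); plan(p2,Ra,16)
T=world('top',camera('top')[1])-RP
m=(abs(T@tb-.037)<.012)&(abs(T@nb-.016)<.016)&(abs(T@dn+.08)<.06)&(T[...,2]>.05)
print(m.sum(), np.percentile((T@tb)[m],[50,90,99])); 
E
```

```text
lead lat,s,n [  1.7 -34.9   3.9] tip [   9.4 -113.8   18. ]
tilt 61.49792604795326 j [-0.347  0.806  0.751  1.977 -0.194  1.204] F [ 0.4  0.5 -0.9] 0.008639653720387408 6.35
rows 16 shift [-0.0006 -0.002   0.0233] turn [0.0002 0.0001 0.    ] | mm 4.671037539299096 deg 0.034137330840470576
260 [0.0345323  0.03853519 0.04149397]
```

Call:
apply_moves([
  [[-0.001, -0.002, 0.0233], [0, 0, 0], 0],
  [[-0.001, -0.002, 0.0233], [0, 0, 0], 0],
  [[-0.001, -0.002, 0.0233], [0, 0, 0], 0],
  [[-0.001, -0.002, 0.0233], [0, 0, 0], 0],
  [[-0.001, -0.002, 0.0233], [0, 0, 0], 0],
  [[-0.001, -0.002, 0.0233], [0, 0, 0], 0],
  [[-0.001, -0.002, 0.0233], [0, 0, 0], 0],
  [[-0.001, -0.002, 0.0233], [0, 0, 0], 0],
])

```text
clock: 7.07
eef_pos: [0.5034, -0.2512, 0.1945]
tool_rot: [0.663, 0.707, -0.181, -0.168]
ft_force: [-0.2, -0.3, -1.2]
grip_width: 0.0083
grasp_force: 59.5
```

```bash
python3 - <<'E'
from st import *
state(); rel=np.load('rel.npy')
p2,Ra=lead(.04,.003,60,rel); plan(p2,Ra,8)
c,d=camera('scene'); cv2.imwrite('pics/s3.png',cv2.resize(c[200:320,120:280,::-1],(800,600)))
E
```

```text
lead lat,s,n [-0.1  3.1  2.6] tip [  7.6 -75.8  16.5]
tilt 61.42601499681937 j [-0.361  0.767  0.595  1.858 -0.201  1.192] F [-0.2 -0.3 -1.2] 0.00834965821022631 7.0667
rows 8 shift [-0.0001 -0.0011  0.0228] turn [0.001  0.0001 0.0001] | mm 4.566588248039623 deg 0.1802267472528882
```

View pics/s3.png

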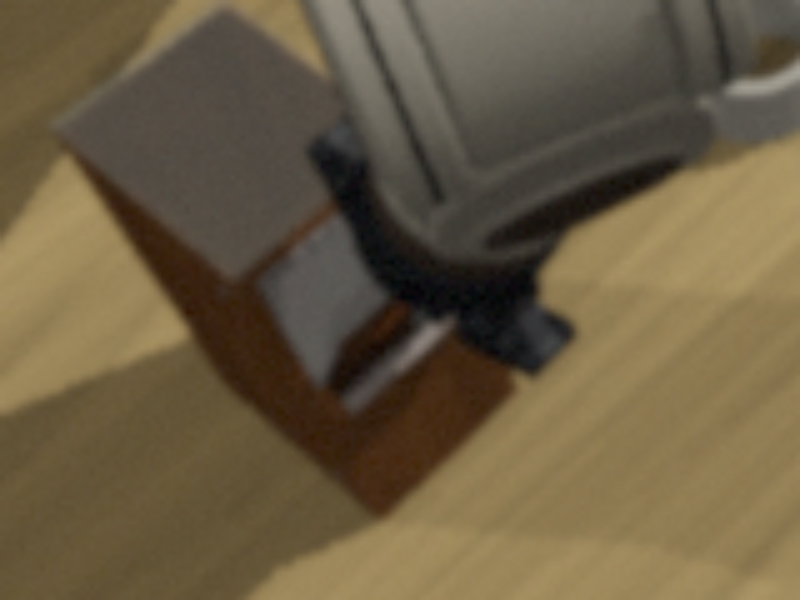

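The lead edge is between the guides at the flap (crop: panel at 330–410, 310–385). Pushing it under the flap.

Call:
apply_moves([
  [[0, -0.001, 0.022], [0.001, 0, 0], 0],
  [[0, -0.001, 0.022], [0.001, 0, 0], 0],
  [[0, -0.001, 0.022], [0.001, 0, 0], 0],
  [[0, -0.001, 0.022], [0.001, 0, 0], 0],
  [[0, -0.001, 0.022], [0.001, 0, 0], 0],
  [[0, -0.001, 0.022], [0.001, 0, 0], 0],
  [[0, -0.001, 0.022], [0.001, 0, 0], 0],
  [[0, -0.001, 0.02], [0.001, 0, 0], 0],
])

```text
clock: 7.78
eef_pos: [0.4848, -0.2525, 0.1649]
tool_rot: [0.66, 0.705, -0.19, -0.177]
ft_force: [1.5, 0.8, -1.6]
grip_width: 0.0084
grasp_force: 59.4
```

```bash
python3 - <<'E'
from st import *
state()
E
```

```text
lead lat,s,n [-0.2 38.4  3.3] tip [  7.5 -40.9  15.2]
tilt 59.93397626575563 j [-0.369  0.762  0.496  1.788 -0.214  1.19 ] F [ 1.5  0.8 -1.6] 0.008433676504538431 7.7833
```

Call:
apply_moves([
  [[0, 0, 0], [0, 0, 0], 0.3],
  [[0, 0, 0], [0, 0, 0], 0.3],
  [[0, 0.008, -0.01], [0, 0, 0], 0.3],
  [[0, 0.01, -0.01], [0, 0, 0], 0.3],
  [[0, 0.01, 0], [0, 0, 0], 0.3],
  [[0, 0.005, 0], [0, 0, 0], 0.3],
  [[0, 0, 0], [0, 0, 0], 0.3],
  [[0, 0, 0], [0, 0, 0], 0.3],
])

```text
clock: 8.45
eef_pos: [0.4925, -0.252, 0.1655]
tool_rot: [0.66, 0.705, -0.19, -0.177]
ft_force: [0.3, -0.4, 1.0]
grip_width: 0.0256
grasp_force: 0.0
```

Call:
apply_moves([
  [[0, 0, -0.03], [0, 0, 0], 0.3],
  [[0, 0, -0.06], [0, 0, 0], 0.3],
  [[0, 0, -0.06], [0, 0, 0], 0.3],
  [[0, 0, -0.06], [0, 0, 0], 0.3],
  [[0, 0, -0.06], [0, 0, 0], 0.3],
  [[0, 0, -0.06], [0, 0, 0], 0.3],
  [[0, 0, -0.02], [0, 0, 0], 0.3],
  [[0, 0, 0], [0, 0, 0], 0.7],
])

```text
clock: 9.12
eef_pos: [0.5285, -0.2496, 0.2271]
tool_rot: [0.66, 0.705, -0.189, -0.175]
ft_force: [0.2, 0.4, 1.2]
grip_width: 0.0366
grasp_force: 0.0
```

```bash
python3 - <<'E'
from st import *
state()
c,d=camera('wrist'); cv2.imwrite('pics/w4.png',c[:,:,::-1]); W=world('wrist',d)-RP; np.savez('w4.npz',W=W)
E
```

```text
lead lat,s,n [ -0.2 -37.7   2.9] tip [   7.5 -116.9   15. ]
tilt 60.087348384637 j [-0.343  0.843  0.813  2.025 -0.202  1.213] F [0.2 0.4 1.2] 0.03661034714644101 9.1167
```

View pics/w4.png

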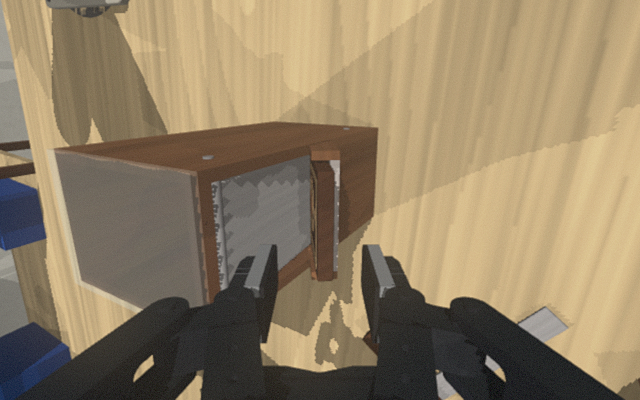

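The panel rests on the ramp (columns 312–333, rows 163–280), its upper edge still outside the flap. I'll measure that edge and plan the push with the upper finger.

```bash
python3 - <<'E'
from st import *
W=np.load('w4.npz')['W']
for v,u in [(175,325),(200,325),(225,325),(250,325),(270,325),(225,316),(225,336)]:
    q=W[v,u]; print((v,u),np.round(1e3*np.array([q@tb,q@dn,q@nb]),1))
def push(sl,n,a,open_,lat=0):
    # upper finger pad's tip centre (7 mm thick beyond inner face) at slope sl, height n
    d,nn,Ra=incl(a); off=open_/2+.006
    return RP+dn*sl+nb*n+tb*lat-nn*off-d*.012, Ra
for a in(60,):
    p,Ra=push(-.09,.006,a,.06); print(p-RP, p); plan(p,Ra,8)
    p2,_=push(.01,.006,a,.06); plan(p2,Ra,16,p,Ra)
E
```

```text
(175, 325) [ 33.8 -59.9   6.6]
(200, 325) [ 19.1 -60.2   6.6]
(225, 325) [  3.  -58.5   6.3]
(250, 325) [-12.5 -60.    6.4]
(270, 325) [-26.  -59.8   6.3]
(225, 316) [  0.9 -52.7  11.2]
(225, 336) [ -6.  -35.8  -3.4]
[0.08371836 0.00526711 0.06955745] [ 0.54951836 -0.25593289  0.17755745]
rows 8 shift [-0.0047  0.0266  0.0198] turn [0.     0.0002 0.0001] | mm 6.703196843503552 deg 0.029114280155543952
rows 16 shift [-0.     -0.0027  0.0311] turn [0. 0. 0.] | mm 6.249999999999994 deg 0.0
```

Call:
apply_moves([
  [[-0.0045, 0.025, 0.005], [0, 0, 0], 0.7],
  [[-0.0045, 0.025, 0.005], [0, 0, 0], 0.7],
  [[-0.0045, 0.025, 0.01], [0, 0, 0], 0.7],
  [[-0.0045, 0.025, 0.02], [0, 0, 0], 0.7],
  [[-0.0045, 0.025, 0.03], [0, 0, 0], 0.7],
  [[-0.0045, 0.025, 0.03], [0, 0, 0], 0.7],
  [[-0.0045, 0.025, 0.03], [0, 0, 0], 0.7],
  [[-0.0045, 0.025, 0.03], [0, 0, 0], 0.7],
])

```text
clock: 9.83
eef_pos: [0.5466, -0.2557, 0.1773]
tool_rot: [0.66, 0.705, -0.19, -0.177]
ft_force: [-0.6, -0.0, 0.7]
grip_width: 0.0597
grasp_force: 0.0
```

```bash
cat >> st.py <<'E'
def push(sl,n,a,open_,lat=0):
    d,nn,Ra=incl(a); off=open_/2+.006
    return RP+dn*sl+nb*n+tb*lat-nn*off-d*.012, Ra
E
python3 - <<'E'
from st import *
state()
c,d=camera('wrist'); cv2.imwrite('pics/w5.png',c[:,:,::-1])
o=bot.get_obs()
p,Ra=push(-.09,.008,60,.06);plan(p,Ra,1)
p,Ra=push(-.05,.008,60,.06);plan(p,Ra,8)
p2,_=push(.008,.008,60,.06); plan(p2,Ra,16,p,Ra)
W=world('wrist',d)-RP
# upper finger (left) surface points
m=np.zeros(d.shape,bool); m[200:400,200:320]=1; m&=(d>0)&(d<.26)
q=W[m]; i=np.argsort(-(q@dn))[:400:40]; print(len(q)); print(np.round(1e3*np.stack([q[i]@tb,q[i]@dn,q[i]@nb],1),0))
E
```

```text
lead lat,s,n [ -7.2  -7.  -39.9] tip [  0.4 -86.3 -28.1]
tilt 59.91471673997714 j [-0.342  0.91   0.817  1.966 -0.202  1.214] F [-0.6 -0.   0.7] 0.059741300662827304 9.8333
rows 1 shift [-0.0026 -0.0017 -0.0171] turn [-0.001   0.0007  0.0006] | mm 3.4712946740262383 deg 0.25052255082082375
rows 8 shift [-0.0003 -0.0023  0.0228] turn [-0.0001  0.0001  0.0001] | mm 4.579071455193802 deg 0.03131531885260297
rows 16 shift [ 0.     -0.0016  0.0181] turn [0. 0. 0.] | mm 3.6249999999999973 deg 0.0
14321
[[ -3.  24. -14.]
 [-13.  20. -12.]
 [ -8.  18. -10.]
 [-16.  17.  -9.]
 [-20.  16.  -9.]
 [-28.  15.  -8.]
 [-10.  14.  -7.]
 [-17.  14.  -7.]
 [-20.  13.  -7.]
 [-21.  12.  -6.]]
```

View pics/w5.png

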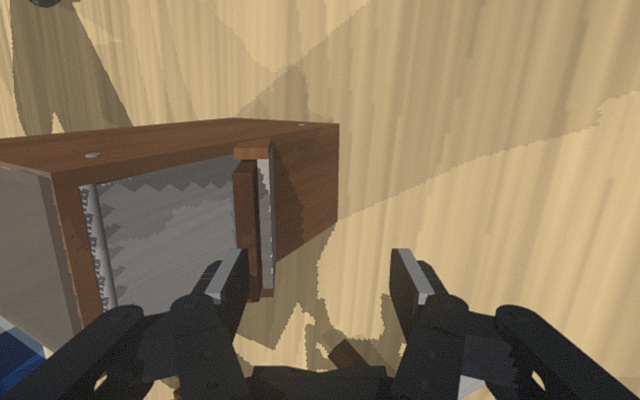

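The upper finger (columns 205–247) lines up with the panel's edge (235–258, which grows outward on approach), so I push along the slope.

Call:
apply_moves([
  [[0, -0.002, 0.023], [0, 0, 0], 0.7],
  [[0, -0.002, 0.023], [0, 0, 0], 0.7],
  [[0, -0.002, 0.023], [0, 0, 0], 0.7],
  [[0, -0.002, 0.023], [0, 0, 0], 0.7],
  [[0, -0.002, 0.023], [0, 0, 0], 0.7],
  [[0, -0.002, 0.023], [0, 0, 0], 0.7],
  [[0, -0.002, 0.023], [0, 0, 0], 0.7],
  [[0, -0.002, 0.023], [0, 0, 0], 0.7],
])

```text
clock: 10.55
eef_pos: [0.5253, -0.2572, 0.1482]
tool_rot: [0.66, 0.705, -0.19, -0.176]
ft_force: [-1.0, -0.1, 0.3]
grip_width: 0.0595
grasp_force: 0.6
```

Call:
apply_moves([
  [[0, -0.002, 0.018], [0, 0, 0], 0.7],
  [[0, -0.002, 0.018], [0, 0, 0], 0.7],
  [[0, -0.002, 0.018], [0, 0, 0], 0.7],
  [[0, -0.002, 0.018], [0, 0, 0], 0.7],
  [[0, -0.002, 0.018], [0, 0, 0], 0.7],
  [[0, -0.002, 0.018], [0, 0, 0], 0.7],
  [[0, -0.002, 0.018], [0, 0, 0], 0.7],
  [[0, -0.002, 0.018], [0, 0, 0], 0.7],
])

```text
clock: 11.22
eef_pos: [0.5083, -0.2583, 0.1245]
tool_rot: [0.66, 0.705, -0.19, -0.176]
ft_force: [1.3, -0.7, -0.0]
grip_width: 0.0598
grasp_force: 0.3
```

```bash
python3 - <<'E'
from st import *
state()
c,d=camera('wrist'); cv2.imwrite('pics/w6.png',c[:,:,::-1])
p,Ra=push(.01,.008,60,.06);plan(p,Ra,8)
E
```

```text
lead lat,s,n [ -7.5  58.2 -38.9] tip [  0.2 -21.  -26.9]
tilt 59.96869715990241 j [-0.364  0.841  0.543  1.756 -0.212  1.194] F [ 1.3 -0.7 -0. ] 0.05977531848748113 11.2167
rows 8 shift [-0.0002 -0.0008  0.0201] turn [-0.0001  0.0001  0.0001] | mm 4.025024965155109 deg 0.02640283164113412
```

View pics/w6.png

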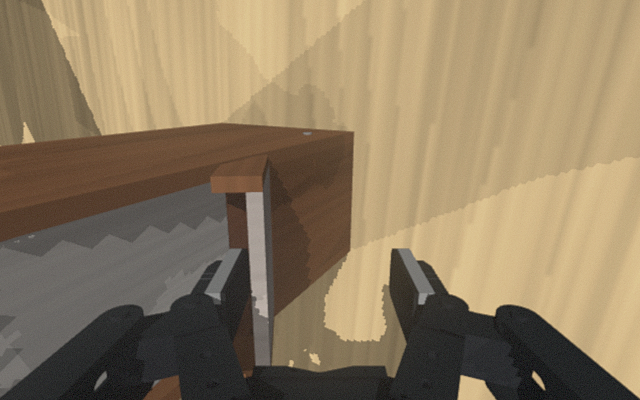

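The finger is on the panel's edge (228–246, rows 190–250) and clear of the grey ramp; continue pushing.

Call:
apply_moves([
  [[0, -0.0012, 0.02], [0, 0, 0], 0.7],
  [[0, -0.0012, 0.02], [0, 0, 0], 0.7],
  [[0, -0.0012, 0.02], [0, 0, 0], 0.7],
  [[0, -0.0012, 0.02], [0, 0, 0], 0.7],
  [[0, -0.0012, 0.02], [0, 0, 0], 0.7],
  [[0, -0.0012, 0.02], [0, 0, 0], 0.7],
  [[0, -0.0012, 0.02], [0, 0, 0], 0.7],
  [[0, -0.0012, 0.02], [0, 0, 0], 0.7],
])

```text
clock: 11.93
eef_pos: [0.4914, -0.2595, 0.0976]
tool_rot: [0.661, 0.705, -0.189, -0.176]
ft_force: [3.4, 0.4, 2.3]
grip_width: 0.0599
grasp_force: 0.0
```

```bash
python3 - <<'E'
from st import *
state()
E
```

```text
lead lat,s,n [ -7.6  90.  -40.5] tip [  0.   10.7 -28.4]
tilt 60.06639596482281 j [-0.375  0.825  0.44   1.665 -0.216  1.184] F [3.4 0.4 2.3] 0.0598671982005413 11.9333
```

Call:
apply_moves([
  [[0, -0.003, 0.008], [0, 0, 0], 0.7],
  [[0, -0.002, 0.008], [0, 0, 0], 0.7],
  [[0, -0.002, 0.008], [0, 0, 0], 0.7],
  [[0, 0, 0.008], [0, 0, 0], 0.7],
  [[0, 0, 0.008], [0, 0, 0], 0.7],
  [[0, 0, 0], [0, 0, 0], 0.7],
  [[0, 0, 0], [0, 0, 0], 0.7],
  [[0, 0, 0], [0, 0, 0], 0.7],
])

```text
clock: 12.6
eef_pos: [0.4868, -0.2599, 0.0935]
tool_rot: [0.661, 0.705, -0.189, -0.175]
ft_force: [6.1, 0.6, 7.1]
grip_width: 0.0597
grasp_force: 3.9
```

```bash
python3 - <<'E'
from st import *
state()
E
```

```text
lead lat,s,n [ -7.8  96.  -39.3] tip [ -0.1  16.8 -27.1]
tilt 60.14239202892014 j [-0.378  0.818  0.416  1.646 -0.218  1.181] F [6.1 0.6 7.1] 0.059714221349128876 12.6
```

Force has risen to 9 N along the slope, so the panel is at the foot stop. Withdrawing.

Call:
apply_moves([
  [[0, 0, -0.02], [0, 0, 0], 0.7],
  [[0, 0, -0.06], [0, 0, 0], 0.7],
  [[0, 0, -0.06], [0, 0, 0], 0.7],
  [[0, 0, -0.06], [0, 0, 0], 0.7],
  [[0, 0, -0.06], [0, 0, 0], 0.7],
  [[0, 0, -0.06], [0, 0, 0], 0.7],
  [[0, 0, -0.06], [0, 0, 0], 0.7],
  [[0, 0, -0.06], [0, 0, 0], 0.7],
])

```text
clock: 13.27
eef_pos: [0.529, -0.2568, 0.1683]
tool_rot: [0.66, 0.705, -0.19, -0.177]
ft_force: [-0.3, -0.8, -0.2]
grip_width: 0.06
grasp_force: 0.0
```

Call:
apply_moves([
  [[0.03, 0.06, -0.02], [0, 0, 0], 0.7],
  [[0.05, 0.06, -0.02], [0, 0, 0], 0.7],
  [[0.08, 0.04, -0.04], [0, 0, 0], 0.7],
  [[0.1, 0, -0.04], [0, 0, 0], 0.7],
  [[0.1, 0, -0.04], [0, 0, 0], 0.7],
  [[0.1, 0, -0.04], [0, 0, 0], 0.7],
  [[0.05, 0, 0], [0, 0, 0], 0.7],
  [[0, 0, 0], [0, 0, 0], 0.7],
])

```text
clock: 13.93
eef_pos: [0.5705, -0.1497, 0.1865]
tool_rot: [0.659, 0.706, -0.19, -0.177]
ft_force: [0.0, 0.5, -0.1]
grip_width: 0.06
grasp_force: 0.0
```

```bash
python3 - <<'E'
from st import *
state()
c,d=camera('scene'); a=c[190:320,110:290,::-1]
e,dt=camera('top'); b=e[210:340,410:560,::-1]
cv2.imwrite('pics/f.png',np.hstack([cv2.resize(a,(430,400)),cv2.resize(b,(370,400))]))
T=world('top',dt); B=T-RP; S=world('scene',d)-RP
# flap plane from scene: front-face points
for nm,Q in(('scene',S),('top',B)):
    m=(abs(Q@tb)<.03)&(Q[...,2]>.01)&(Q[...,2]<.095)&(abs(Q@ub)<.05); q=Q[m]
    if len(q)>20: print(nm,len(q),'x box mm',np.percentile(-(q@ub)*1e3,[5,50,95]),'fit',np.polyfit(q[:,2],-(q@ub),1))
print('glue', T[(T[...,2]>.1)&(abs(T[...,0]-.726)<.05)&(abs(T[...,1]+.0115)<.05)].mean(0))
E
```

```text
lead lat,s,n [ 96.9 -32.  -59.6] tip [ 104.6 -111.3  -47.7]
tilt 59.91253860311796 j [-0.193  0.899  0.815  1.997 -0.132  1.344] F [ 0.   0.5 -0.1] 0.05996019639822565 13.9333
scene 701 x box mm [-23.42620623   2.27470314   3.8382962 ] fit [ 0.1153938  -0.00643906]
glue [ 0.72445791 -0.01158404  0.1227189 ]
```

View pics/f.png

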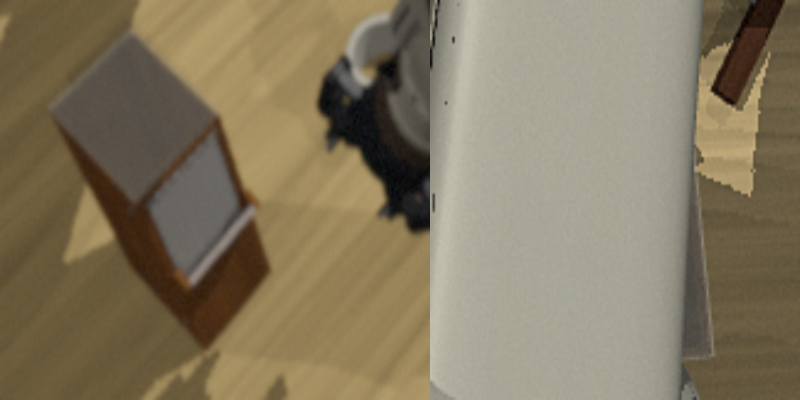

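The ramp is empty and the flap hangs flat (left half, about 150–240 across). I'll compare the flap's depth with the starting picture before handing in.

```bash
python3 - <<'E'
from st import *
Q=np.load('scene0.npz')['w']-RP; S=world('scene',camera('scene')[1])-RP
ok=True
for lo,hi in((.03,.05),(.05,.07),(.07,.09)):
    v=[]
    for A in(Q,S):
        m=(abs(A@tb)<.025)&(A[...,2]>lo)&(A[...,2]<hi)&(abs(A@ub)<.05); v.append(np.median(-(A[m]@ub))*1e3)
    print(lo,np.round(v,2)); ok&=abs(v[0]-v[1])<1.5
t0=np.load('scene0.npz')['w']; t1=S+RP
for A in(t0,t1):
    m=(A[...,2]>.03)&(A[...,2]<.06)&(np.hypot(A[...,0]-.413,A[...,1]-.008)<.06); print('tape',m.sum(),A[m].mean(0))
print(ok)
if ok: print(bot.job_done())
E
```

```text
0.03 [2.26 2.42]
0.05 [2.65 2.34]
0.07 [2.63 2.35]
tape 417 [0.41475529 0.00387581 0.04266798]
tape 160 [ 0.38663277 -0.00201463  0.04369172]
True
the job is handed in; nothing more can be done
None
```

The panel is on the ramp inside the drying box with the inlaid face up. The flap is shut again, within about 0.3 mm of where it hung at the start, and the job was handed in at about 14 s. The glue bottle is still in place. The arm partly hid the tape in the last picture, so I could not measure it there, but no move brought the arm or panel down to its height.

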